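Index a gem faceting machine to its marked tooth and lower the stone again

ROBOT

A 6-joint arm with a two-finger parallel gripper is mounted at the origin on the work surface. World frame = base frame: x ahead of the robot, y to its left, z up, the work surface at z = 0. Lengths are in m, angles in rad, forces in N, time in s.
With the tool pointing down it reaches from about 0.35 to 0.775 m from the base axis. Payload 7.3 kg.
Tool frame: the origin (TCP) lies between the finger pads; the fingertips stand 8 mm ahead of it and the grasp point (between the pads) lies 11 mm behind it (robot.nose_length is the distance from the TCP to the fingertips, in m); z points along the fingers, y is the line along which they close (so a half turn about z gives the same grasp; the last joint's range is limited). The gripper opens to 92 mm and grips with 3 to 60 N. Pads are 19 mm wide; open, the fingers measure 130 mm over their backs; the gripper's body (75 mm by 190 mm) begins 47 mm behind the grasp point.
Start: joints at [0.977, 0.342, 1.524, -0, 1.275, -0.146], TCP at [0.227, 0.473, 0.197] pointing down, gripper open.
Joint ranges: [-2.53, 2.53], [-0.77, 2.02], [0.04, 2.7], [-1, 4.14], [0.28, 2.66], [-3.11, 3.11]. Speed limits (rad/s): [2.57, 2.57, 3.14, 3.14, 3.14, 3.14].

INTERFACE

Orientations are given as [roll, pitch, yaw] about the fixed x, y, z axes, in that order (R = Rz(yaw) Ry(pitch) Rx(roll)).
In Python, from cell import robot gives the robot as it stands. The module is installed in compiled form; this text tells all that it offers.
- The arm moves only by the shell command python3 -m jog 'ROWS' [FORCE]. ROWS is JSON, a list that holds one entry, the list of rows, each a list of 5 numbers: the gripper's target within -1 to 1 (fully open at 1, half-way at 0, shut at -1), then the shift along the tool's x, y, z in m, then the turn about the tool's z in rad. A call has 1 to 5 rows; each row is the pose to reach, as a shift and turn from the pose commanded when the call began, along the tool's axes at that moment; what a row does not reach only later rows make up. A row lasts 1/12 s, in which the tool goes at most 41.7 mm and 7.16 degrees, less where a joint would pass 70% of its speed; a pose out of reach is approached as far as the arm can. A call with a gripper value outside its range is refused whole. The fingers move at their own pace and stop on an object; FORCE is the grip in N (left out, the last holds). Time passes only in rows, so rows that repeat a pose let the fingers close. It gives the time, the measured TCP pose, the force, the opening and the grip force at its end, in the units of the state.
- robot.observe(): the state, without advancing time (a new reading comes with each control period).
- robot.read_camera(name): name is "scene" or "top"; returns the picture (420x560x3 uint8, red, green, blue); there is no depth.
- robot.camera_model(name): a dict with "camera_matrix" (3x3 intrinsics, pixels), "position" and "attitude" of the camera in the world. Camera axes: x right, y down, z forward; pixel columns grow to the right and rows downward; lengths in m; the calibration is good to about 2 mm. A picture is of the moment at which its call begins. camera_model takes no time and is no camera call.
- robot.hand_in(): hands the job in; it is judged then, once.
The state is a dict: "time": time; "qpos": joint angles; "qvel": joint speeds; "joint_efforts": joint torques, N m; "tool_pos": TCP position; "tool_rot": TCP orientation; "contact_force": force on the tool from outside, world axes, zero at the start; "torque": the same for the moment, N m; "opening": finger opening in m; "grip_force": force on a finger pad.
Only numpy, scipy, OpenCV 4.12 (cv2) and the standard library are available. Lean on these libraries where they do the work, as an engineer would, in place of code of your own. Each camera call takes 0.05 s, during which the arm holds its last target. There are 200 camera calls.

TASK

Set the faceting machine for the next facet: by the black knob at the top of the slanting quill, tip the quill so that the stone is lifted a finger's width clear of the lap, turn the knob clockwise until the sprung pawl has dropped in behind the tooth that the raised bar on the index wheel points to, then tip the quill back until the stone rests on the lap again. Never turn the index wheel while the stone is on the lap, let go when done, and leave everything else on the bench where it is.

Things in the scene. Friction and masses are not known exactly. Their poses are not given: they have to be found in the camera images.
- machine: gem faceting machine, fixed: grey housing 360 x 270 mm, deck 70 mm high; origin centred on its underside, z up, x from its side nearer the robot to the far side. Copper lap (152 mm disc, top at 110 mm, centre x 75, y 0 mm), steel mast (22 mm thick, top at 295 mm, x -15, y 95 mm), drip tank (60 mm wide, top at 251 mm, x 155, y -105 mm)
- quill_pivot (a point): the quill's pivot, 190 mm above the bench; stays in place. Its frame tips with the quill: z along the spindle from stone to knob, y the pivot axis (the machine's y). With the stone on the lap the spindle leans 27 degrees from vertical towards the machine's -x, more when lifted. Stone's tip 90 mm from the pivot along -z, knob's centre 84 mm along +z
- quill (a joint): tip of the quill about its pivot, rad: 0 = stone resting on the lap (a stop); grows to 0.35 as the knob goes down towards the machine's -x and the stone rises (a turn about minus y of quill_pivot). 0.2 lifts the stone a finger's width (18 mm). Friction (0.3 N m) holds it where it is left
- knob (a point): centre of the round black knob at the quill's upper end, on the spindle axis, half-way up: 46 mm in diameter, 30 mm high, fluted, nothing above it. Its frame turns with the wheel; z along the spindle, out of the knob's free end. Below the knob: 20 mm of neck (20 mm thick), then the index wheel
- index_wheel (a joint): turn of index wheel and knob (one piece), rad: grows clockwise seen from the knob's free end. Brass, 16 ratchet teeth; the pawl drops in at each multiple of 0.3927, at 0 behind the marked tooth; starts 2 to 5 teeth short. Takes up to 0.16 N m. When let go, the spring draws the wheel back against the pawl, which bars turning back farther: do not overshoot
- pawl (a joint): lift of the sprung pawl, rad: about 0 = nose fully down in a tooth gap, about 0.2 on a tooth's tip. Teeth are 8 mm deep with sloping backs; the wheel is 106 mm over the tips
- pawl_nose (a point): upper edge of the nose of the pawl: a dark steel finger 45 mm long, 8 mm wide, lying in the wheel's plane at its higher rim, on the side away from the robot
- marker (a point): outer part of the raised steel bar (28 x 10 mm, 6 mm high) on the upper face of the index wheel, 45 mm from the axis; it points radially to the tip of the marked tooth and turns with the wheel
- index_line (a point): point on the quill over which point marker lies when the marked tooth is caught: close beside the pawl's nose, 45 mm from the axis
- graver_a_mid (a point): steel engraving tool, 165 mm long, 12 mm thick, lying; bystander, not to be disturbed; the point lies at about half its height
- graver_b_mid (a point): steel engraving tool, 150 mm long, 13 mm thick, lying; bystander, not to be disturbed; the point lies at about half its height
- mandrel_mid (a point): tapered steel ring mandrel, 200 mm long, 24 mm thick, lying; bystander, not to be disturbed; the point lies at about half its height
- hammer_mid (a point): chasing hammer, 230 mm long, lying; bystander, not to be disturbed; the point lies at about half its height
- jar_mid (a point): glass jar with a steel lid, 68 mm in diameter, 75 mm high, standing on the bench; bystander, not to be disturbed; the point lies at about half its height
- pot_mid (a point): white polish pot, 42 mm in diameter, 34 mm high, standing on the machine's deck; bystander, not to be disturbed; the point lies at about half its height
- bench_block_mid (a point): flat wooden block, 85 x 65 x 18 mm, lying on the bench; bystander, not to be disturbed; the point lies at about half its height

How it is judged:
On the way, in this order (a step that is already met when the one before it is completed fails the run):
1. the stone is lifted clear of the lap (quill tipped by more than 0.1 rad) (value of joint quill above 0.1 rad), for 0.2 s.
2. with the stone off the lap, the pawl is down behind the marked tooth (distance between marker and index_line below 0.006 m and value of joint pawl below 0.05 rad and value of joint quill above 0.06 rad), for 0.3 s.
3. the stone rests on the lap again (value of joint quill below 0.02 rad), for 0.2 s.
At the end, for the whole second after the job is handed in: The pawl is down (below 0.05 rad) behind the marked tooth (marker within 6 mm of the index line, where teeth are 19 mm apart) and the stone rests on the lap (quill within 0.02 rad of its stop) (distance between marker and index_line below 0.006 m and value of joint pawl below 0.05 rad and value of joint quill below 0.02 rad); the robot touches nothing.
It fails at once if the index wheel is turned (pawl lifted by a tooth) while the stone is on the lap (value of joint quill below 0.03 rad and value of joint pawl above 0.1 rad).
It fails at once if a bystander is moved by more than 30 mm (distance of any of graver_a_mid, graver_b_mid, mandrel_mid, hammer_mid, jar_mid, pot_mid, bench_block_mid from where it was at the start of the episode above 0.03 m).
It also fails if it takes over 72 s, if anything falls off the work surface, if the arm or the gripper's body presses on something with over 40 N, if the wrist force passes 120 N, or if a joint passes its speed limit or range.

## Working session

There is one attempt and no reset: what is moved stays moved. The work goes in short steps, Python scripts to look and compute and a shell command to move; the robot and the scene stay as the last step left them, time stands still between calls to the robot, and variables do not carry over. Pictures are saved under pics/ and viewed, at most 10 in all, crops included, and the job is handed in when it is done.

```bash
mkdir -p pics; python3 - <<'E'
from cell import robot
import cv2,numpy as np
for n in("scene","top"):
    im=robot.read_camera(n); cv2.imwrite(f"pics/{n}0.png",im[:,:,::-1])
    m=robot.camera_model(n); print(n,np.round(m["camera_matrix"],1).tolist(),m["position"],m["attitude"])
s=robot.observe();print({k:np.round(v,3).tolist() for k,v in s.items()})
E
```

```text
scene [[394.8, 0.0, 285.5], [0.0, 394.8, 215.7], [0.0, 0.0, 1.0]] [ 1.2665702  -0.15219941  1.02403172] [-2.42992508  0.00361286  1.34461595]
top [[433.5, 0.0, 276.9], [0.0, 433.5, 212.6], [0.0, 0.0, 1.0]] [0.46368855 0.01103159 1.13949603] [-3.03913939  0.01471227 -1.56408355]
{'time': 0.1, 'qpos': [0.977, 0.343, 1.525, 0.0, 1.275, -0.146], 'qvel': [-0.002, -0.003, 0.0, 0.001, 0.002, -0.001], 'joint_efforts': [0.001, -43.2, -24.469, 0.072, 0.053, -0.0], 'tool_pos': [0.227, 0.473, 0.197], 'tool_rot': [-3.14, -0.0, 2.694], 'contact_force': [-0.377, -0.403, -0.34], 'torque': [-0.007, -0.008, -0.02], 'grip_force': 0.0, 'opening': 0.092}
```

View pics/scene0.png

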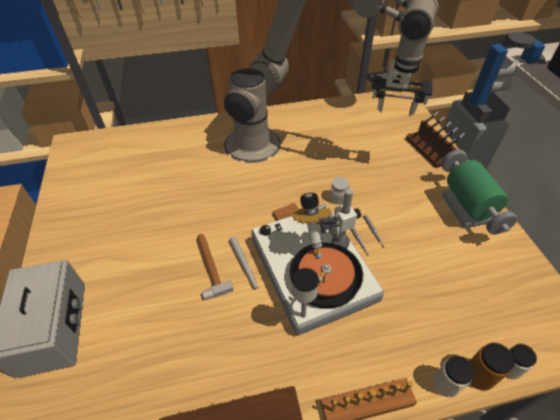

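View pics/top0.png

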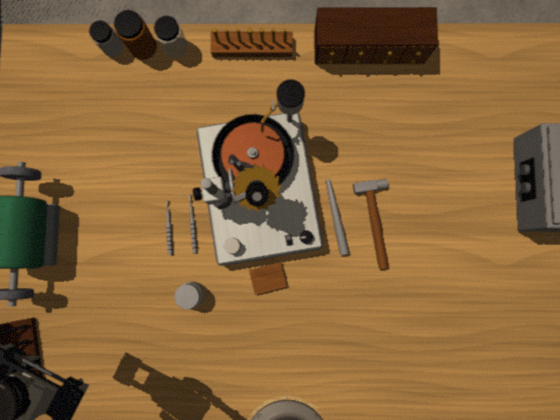

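The scene and top views show the machine: knob at about (256,194) and lap at about (252,153) in top, with the mast at (208,186), tank at (290,95) and pot at (233,246). I'll zoom in on both.

```bash
python3 - <<'E'
import cv2,numpy as np
a=cv2.imread("pics/top0.png")[70:280,180:340]; b=cv2.imread("pics/scene0.png")[170:340,240:400]
cv2.imwrite("pics/c.png",np.hstack([cv2.resize(a,(400,525),interpolation=2),cv2.resize(cv2.copyMakeBorder(b,0,40,0,0,0),(400,525),interpolation=2)]))
E
```

```text
(no output)
```

View pics/c.png

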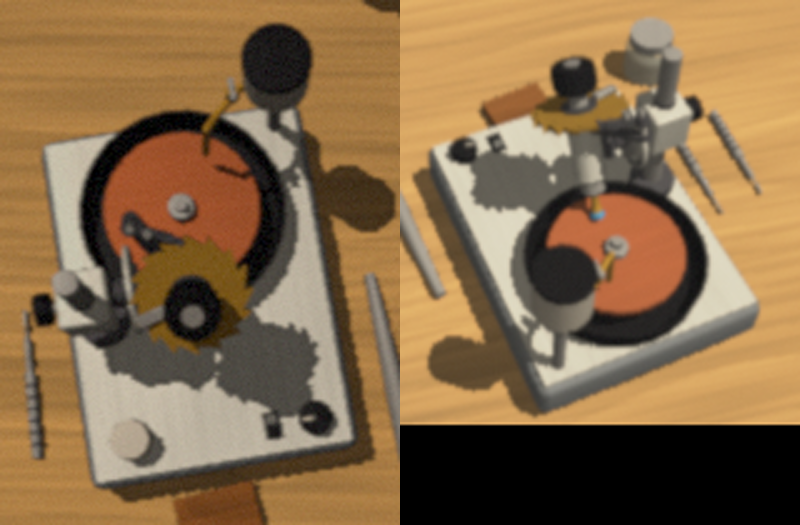

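```bash
cat > h.py <<'E'
import numpy as np
from cell import robot
from scipy.optimize import least_squares
from scipy.spatial.transform import Rotation as R
C={n:robot.camera_model(n) for n in("scene","top")}
def cR(m):
    a=np.array(m["attitude"]); return R.from_euler('xyz',a).as_matrix() if a.size==3 else a
def proj(n,p):
    m=C[n]; q=(np.atleast_2d(p)-m["position"])@cR(m); q=q@np.array(m["camera_matrix"]).T
    return q[:,:2]/q[:,2:]
def M(v,p): # machine->world
    return R.from_euler('z',v[2]).apply(p)+[v[0],v[1],0]
def Q(q): return R.from_euler('y',-np.radians(27)-q) # quill frame in machine
E
python3 - <<'E'
from h import *
P=np.array([[180,135,70],[180,-135,70],[-180,-135,70],[-180,135,70],[75,0,110],[-15,95,295],[155,-105,251]])/1e3
T=np.array([[43,147],[297,108],[353,440],[95,485],[182,207],[70,285],[276,55]])/2.5+[180,70]
Si=[2,4,5,6,1]
S=np.array([[433,150],[615,246],[670,52],[563,272],[542,398]]); S=(S-[400,0])/2.5+[240,170]
KT=np.array([192,312])/2.5+[180,70]; KS=np.array([174,68])/2.5+[240,170]
def kn(v,h): return M(v,np.array([v[3],v[4],.19])+Q(0).apply([0,0,h]))
def f(v):
    return np.r_[(proj("top",M(v,P))-T).ravel(),(proj("scene",M(v,P[Si]))-S).ravel(),(proj("top",kn(v,.099))-KT).ravel(),(proj("scene",kn(v,.099))-KS).ravel()]
r=least_squares(f,[.5,.05,-.1,0,0],loss='soft_l1'); v=r.x; print(v.round(4)); print(f(v).reshape(-1,2).round(1).tolist())
np.save("v.npy",v); print("knob",kn(v,.084),"pivot",M(v,[v[3],v[4],.19]))
E
```

```text
[ 0.6401  0.0717  0.1853 -0.0069  0.0028]
[[-2.5, -2.3], [0.5, -5.5], [4.9, 1.4], [-0.1, 3.1], [0.3, 0.4], [-0.9, -0.7], [0.3, 0.1], [-4.6, -1.8], [0.1, 1.6], [0.1, 0.1], [0.6, 0.2], [0.2, -0.9], [-0.1, -0.4], [-0.2, -0.8]]
knob [0.59533601 0.06620317 0.26484455] pivot [0.6328184  0.07322908 0.19      ]
```

```bash
cat > rect.py <<'E'
from h import *
import cv2,sys
def rect(n,im,v,q,h=.049,s=.075,px=390):
    g=np.array([[s,s],[s,-s],[-s,-s],[-s,s]]) # quill x,y ; image up=+x, left=+y
    w=M(v,np.array([v[3],v[4],.19])+Q(q).apply(np.c_[g,np.full(4,h)]))
    H=cv2.getPerspectiveTransform(proj(n,w).astype(np.float32),np.float32([[0,0],[px,0],[px,px],[0,px]]))
    o=cv2.warpPerspective(im,H,(px,px),flags=cv2.INTER_CUBIC)
    c=px//2
    for r in(.045,.053): cv2.circle(o,(c,c),int(r/s*px/2),(0,255,0),1)
    for k in range(16):
        a=k*np.pi/8; p=lambda r:(int(c-np.sin(a)*r/s*c),int(c-np.cos(a)*r/s*c))
        cv2.line(o,p(.056),p(.066),(255,0,0) if k else (0,0,255),1)
    return o
E
python3 - <<'E'
from rect import *
v=np.load("v.npy")
cv2.imwrite("pics/r0.png",np.hstack([rect(n,cv2.imread(f"pics/{n}0.png"),v,0) for n in("top","scene")]))
E
```

```text
(no output)
```

View pics/r0.png

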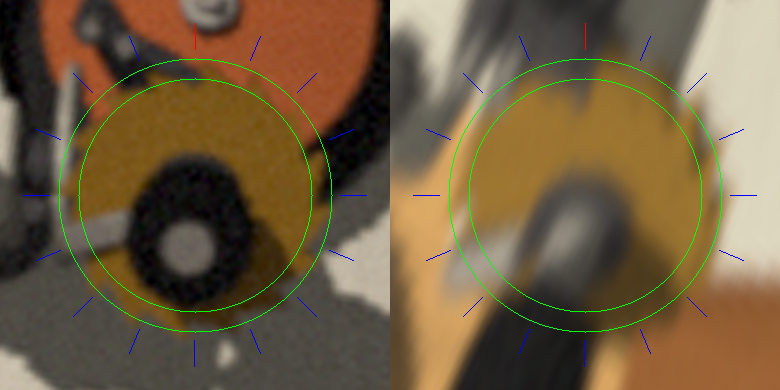

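Fit holds (lap, mast and tank within 1 px, 1.6 px at worst). The pawl nose is at about 0° (machine +x) and the marker about 108–112° counter-clockwise, so about 5 teeth short. Going above the knob.

```bash
python3 -m jog '[[[1,0,0,-0.04,-0.12],[1,0,0,-0.08,-0.24],[1,0,0,-0.12,-0.36],[1,0,0,-0.16,-0.48],[1,0,0,-0.16,-0.633]]]'
cat > to.py <<'E'
import sys
from h import *
x,y,z,yaw=map(float,sys.argv[1:5]); s=robot.observe(); c=s["tool_rot"][2]; d=np.array([x,y,z])-s["tool_pos"]
print("shift",np.round([d[0]*np.cos(c)+d[1]*np.sin(c),d[0]*np.sin(c)-d[1]*np.cos(c),-d[2]],4),"turn",round(-((yaw-c+np.pi)%(2*np.pi)-np.pi),3),"F",np.round(s["contact_force"],1),"q",np.round(s["qpos"],2))
E
python3 to.py .593 .066 .35 3.327
```

```text
time: 0.52
tool_pos: [0.2284, 0.475, 0.3654]
tool_rot: [3.132, 0.009, -2.978]
contact_force: [-0.4, -0.7, 0.2]
opening: 0.0921
grip_force: 0.0
shift [-0.2933 -0.4628  0.0154] turn -0.022 F [-0.4 -0.7  0.2] q [ 0.98  0.27  1.18  0.    1.68 -0.76]
```

```bash
python3 -m jog '[[[1,-0.02,-0.031,0,0],[1,-0.04,-0.062,0,0],[1,-0.06,-0.093,0,0],[1,-0.08,-0.124,0,0],[1,-0.1,-0.155,0,0]]]' >/dev/null
python3 -m jog '[[[1,-0.02,-0.031,0,0],[1,-0.04,-0.062,0,0],[1,-0.06,-0.093,0,0],[1,-0.08,-0.124,0,0],[1,-0.1,-0.155,0,0]]]' >/dev/null
python3 -m jog '[[[1,-0.02,-0.031,0,0],[1,-0.04,-0.062,0,0],[1,-0.06,-0.093,0,0],[1,-0.08,-0.124,0,0],[1,-0.093,-0.15,0,0]]]' 
python3 -m jog '[[[1,0,0,0,0],[1,0,0,0,0]]]' 
python3 to.py .592 .066 .26 3.327
python3 - <<'E'
from h import *
import cv2
cv2.imwrite("pics/s1.png",cv2.resize(robot.read_camera("scene")[100:330,220:420,::-1],(600,590*230*3//690*1),interpolation=2))
E
```

```text
time: 1.77
tool_pos: [0.5901, 0.0626, 0.3561]
tool_rot: [3.142, -0.001, -2.985]
contact_force: [0.5, 0.7, -0.1]
opening: 0.092
grip_force: 0.0
time: 1.93
tool_pos: [0.5891, 0.0635, 0.3558]
tool_rot: [3.141, -0.002, -2.987]
contact_force: [-0.6, 0.4, -0.5]
opening: 0.0916
grip_force: 0.0
shift [-0.0033  0.002   0.0958] turn -0.031 F [-0.6  0.4 -0.5] q [-0.02  0.42  0.98  0.    1.74 -1.75]
```

View pics/s1.png

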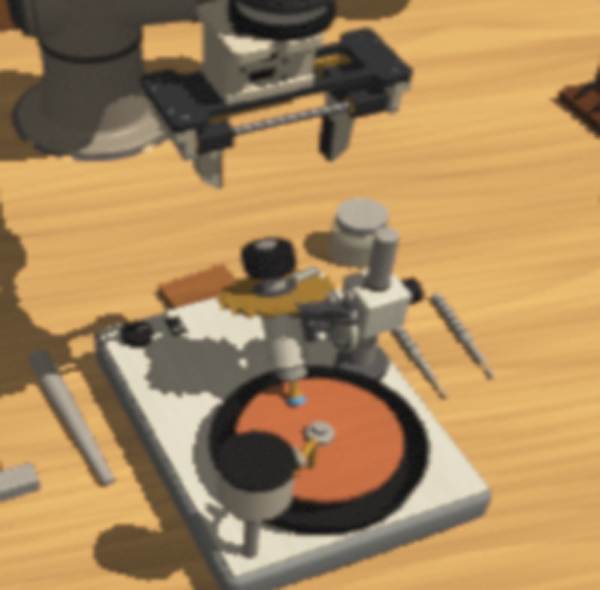

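The picture shows the fingertips (213,180)/(333,155) straddling the knob (268,255) symmetrically, with the closing line along the pivot axis. Descending and gripping.

```bash
python3 -m jog '[[[1,-0.003,0.002,0.025,-0.031],[1,-0.003,0.002,0.05,-0.031],[1,-0.003,0.002,0.075,-0.031],[1,-0.003,0.002,0.096,-0.031],[1,-0.003,0.002,0.096,-0.031]]]' 
python3 -m jog '[[[-0.2,0,0,0,0],[-0.2,0,0,0,0],[-0.2,0,0,0,0],[-0.2,0,0,0,0],[-0.2,0,0,0,0]]]' 12
python3 -m jog '[[[-0.2,0,0,0,0],[-0.2,0,0,0,0],[-0.2,0,0,0,0]]]' 12
python3 to.py .592 .066 .26 3.327
```

```text
time: 2.4
tool_pos: [0.5884, 0.0689, 0.2572]
tool_rot: [3.14, -0.008, -2.951]
contact_force: [-1.4, -0.8, -1.1]
opening: 0.0918
grip_force: 0.0
time: 2.82
tool_pos: [0.5917, 0.0673, 0.2624]
tool_rot: [-3.141, 0.002, -2.953]
contact_force: [-0.2, 0.3, 0.4]
opening: 0.0628
grip_force: 0.0
time: 3.07
tool_pos: [0.5914, 0.0672, 0.2613]
tool_rot: [3.142, 0.0, -2.954]
contact_force: [0.1, -0.6, -0.2]
opening: 0.043
grip_force: 0.0
shift [-0.0004 -0.0013  0.0013] turn 0.003 F [ 0.1 -0.6 -0.2] q [-0.02  0.44  1.2   0.    1.5  -1.77]
```

```bash
python3 -m jog '[[[-0.4,0,0,0,0],[-0.4,0,0,0,0],[-0.4,0,0,0,0],[-0.4,0,0,0,0]]]' 15
python3 - <<'E'
from h import *
import cv2
a=robot.read_camera("scene")[130:300,230:400,::-1]; b=robot.read_camera("top")[110:280,180:350,::-1]
cv2.imwrite("pics/s2.png",cv2.resize(np.hstack([a,b]),(800,400),interpolation=2))
E
```

```text
time: 3.4
tool_pos: [0.5914, 0.0672, 0.2612]
tool_rot: [3.142, -0.0, -2.953]
contact_force: [-0.0, -0.4, -0.4]
opening: 0.0281
grip_force: 0.0
```

View pics/s2.png

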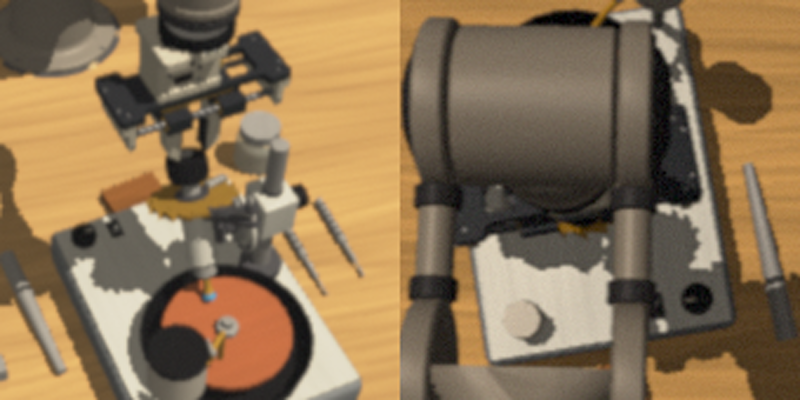

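The scene view shows the closed fingers at about (195,135) crop, behind or above the knob (187,165) and not on it. Checking projections.

```bash
python3 - <<'E'
from h import *
v=np.load("v.npy")
for n,p in [("tip",[.5914,.0672,.2532]),("fingL",[.5914+.004,.0672+.014,.2532]),("knobtop",M(v,np.array([v[3],v[4],.19])+Q(0).apply([0,0,.099]))),("knobc",M(v,np.array([v[3],v[4],.19])+Q(0).apply([0,0,.084])))]:
    print(n,np.round(p,4),proj("scene",p).round(1),((proj("scene",p)-[230,130])*400/170).round(),proj("top",p).round(1))
E
```

```text
tip [0.5914 0.0672 0.2532] [[310.1 203.5]] [[188. 173.]] [[256.4 194.8]]
fingL [0.5954 0.0812 0.2532] [[315.6 203.7]] [[201. 173.]] [[249.6 192.8]]
knobtop [0.5886 0.0649 0.2782] [[309.4 196.4]] [[187. 156.]] [[256.7 194.4]]
knobc [0.5953 0.0662 0.2648] [[310.3 201.6]] [[189. 169.]] [[256.6 192.1]]
```

```bash
python3 - <<'E'
from h import *
import cv2
d=np.array([.157,-.988,0])
for s in(-1,1):
  p=np.array([.5891,.0635,.3478])+s*d*.046
  print((( proj("scene",p)-[220,100])*[3,590/230]).round())
print(proj("scene",[.2270,.473,.189]),proj("top",[.227,.473,.189]))
im=robot.read_camera("scene")[150:230,270:350,::-1]
cv2.imwrite("pics/s3.png",cv2.resize(im,(560,560),interpolation=2))
E
```

```text
[[321. 186.]]
[[219. 211.]]
[[393.58908631 121.87372646]] [[ 66.95679371 366.75994539]]
```

View pics/s3.png

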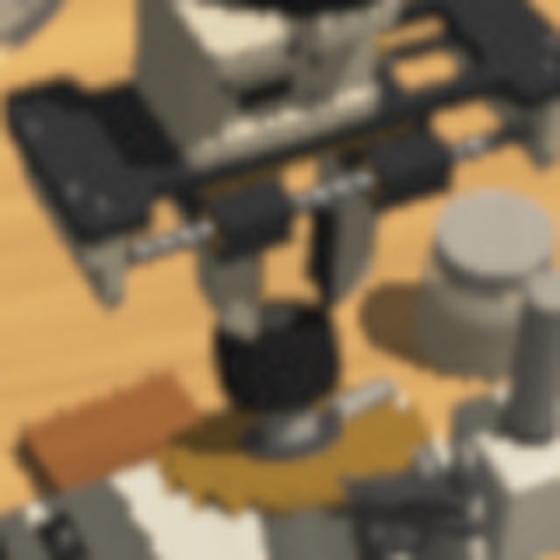

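```bash
python3 - <<'E'
from h import *
for n in C: print(n,C[n]["attitude"],np.round(cR(C[n])[:,2],3)); print([proj(n,p).round(0).tolist() for p in ([0,0,0],[0,0,.2],[.6,0,0],[.6,.3,0],[.6,-.3,0])])
import cv2
t=cv2.imread("pics/top0.png")[330:420,0:120];s=cv2.imread("pics/scene0.png")[60:180,200:440]
o=np.zeros((600,800,3),np.uint8); o[:300,:400]=cv2.resize(t,(400,300),interpolation=2); o[200:600,:][:, :]=0 if 0 else o[200:600]
o2=np.vstack([cv2.resize(t,(400,300),interpolation=2),cv2.resize(s,(600,300),interpolation=2)[:,:400]]); 
a=cv2.resize(s,(600,300),interpolation=2); o[:300,:400]=cv2.resize(t,(400,300),interpolation=2); o[300:,:600]=a
cv2.imwrite("pics/s4.png",o)
E
```

```text
scene [-2.42992508  0.00361286  1.34461595] [-0.637  0.144 -0.757]
[[[253.0, 144.0]], [[249.0, 101.0]], [[286.0, 264.0]], [[377.0, 247.0]], [[188.0, 284.0]]]
top [-3.03913939  0.01471227 -1.56408355] [ 0.102  0.015 -0.995]
[[[287.0, 443.0]], [[287.0, 485.0]], [[288.0, 205.0]], [[175.0, 205.0]], [[402.0, 206.0]]]
```

View pics/s4.png

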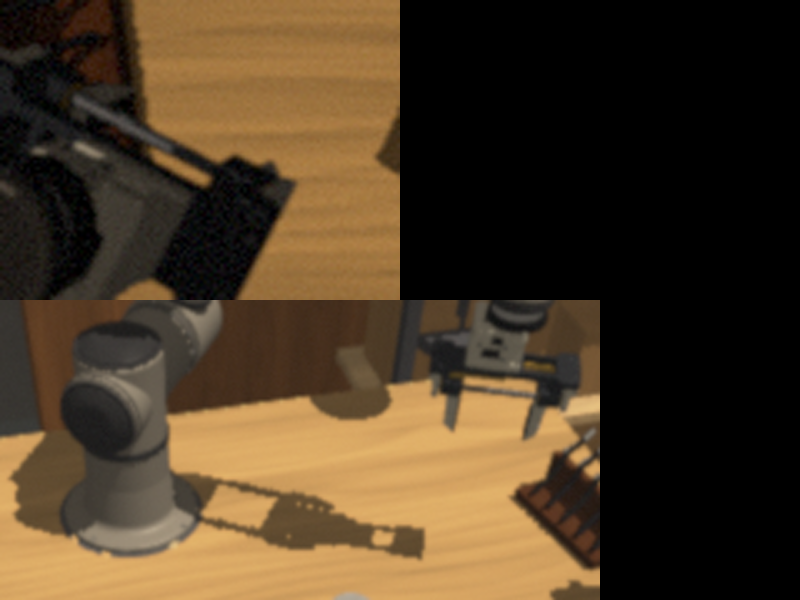

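```bash
python3 - <<'E'
from h import *
import cv2
cv2.imwrite("pics/closed.png",robot.read_camera("scene")[:,:,::-1])
E
python3 -m jog '[[[1,0,0,0,0],[1,0,0,0,0],[1,0,0,0,0],[1,0,0,0,0],[1,0,0,0,0]]]' >/dev/null
python3 -m jog '[[[1,0,0,0,0],[1,0,0,0,0],[1,0,0,0,0],[1,0,0,0,0],[1,0,0,0,0]]]'
python3 - <<'E'
from h import *
import cv2
b=robot.read_camera("scene")[:,:,::-1]; cv2.imwrite("pics/open.png",b)
a=cv2.imread("pics/closed.png"); z=cv2.imread("pics/scene0.png")
d=np.array([.185,-.983,0]);t=np.array(robot.observe()["tool_pos"])
for dz in(0,.02,.04):
  for s in(-1,1): print(dz,[proj("scene",t+[0,0,dz-.008]+s*d*r).round(1).tolist() for r in (.046,.065)])
m=np.abs(b.astype(int)-z).max(2)>35
for r in range(170,216): print(r,''.join('#' if x else '.' for x in m[r,270:350]))
E
```

```text
time: 4.43
tool_pos: [0.5914, 0.0673, 0.2612]
tool_rot: [3.142, 0.0, -2.953]
contact_force: [0.3, 0.3, -0.5]
opening: 0.0891
grip_force: 0.0
0 [[[325.6, 198.4]], [[331.8, 196.3]]]
0 [[[294.3, 208.7]], [[287.6, 210.9]]]
0.02 [[[326.1, 193.2]], [[332.5, 191.1]]]
0.02 [[[294.4, 203.5]], [[287.6, 205.7]]]
0.04 [[[326.7, 187.8]], [[333.1, 185.7]]]
0.04 [[[294.5, 198.2]], [[287.6, 200.4]]]
170 .##################################################.....########################
171 ..##############################################........########################
172 ..#############################################........#########################
173 ...#########################################.........##########################.
174 ...######################################...........#######################.##..
175 ...###################################...........#######################........
176 ....##############################...........########################...........
177 ....###########################...........########################..............
178 .....########################
[... 2496 characters left out ...]
....................
208 ................................................................................
209 ................................................................................
210 ................................................................................
211 ................................................................................
212 ................................................................................
213 ................................................................................
214 ................................................................................
215 ................................................................................
```

Image difference puts the real fingertips at rows 200/190 in the scene view, about 32 mm higher than the reported pose implies. I'll go down by that in small steps, watching the force.

```bash
python3 -m jog '[[[1,0,0,0.005,0],[1,0,0,0.01,0],[1,0,0,0.015,0],[1,0,0,0.018,0]]]' | sed -n 2,4p
python3 -m jog '[[[1,0,0,0.003,0],[1,0,0,0.006,0],[1,0,0,0.007,0]]]'| sed -n 2,4p
python3 -m jog '[[[1,0,0,0.003,0],[1,0,0,0.004,0],[1,0,0,0.004,0]]]'| sed -n 2,4p
python3 - <<'E'
from h import *
import cv2
b=robot.read_camera("scene")[:,:,::-1]; z=cv2.imread("pics/scene0.png")
m=np.abs(b.astype(int)-z).max(2)>35
for r in range(180,220): print(r,''.join('#' if x else '.' for x in m[r,270:350]))
E
```

```text
tool_pos: [0.591, 0.0672, 0.242]
tool_rot: [3.141, -0.001, -2.953]
contact_force: [-0.4, -0.0, -0.2]
tool_pos: [0.5912, 0.0673, 0.2356]
tool_rot: [3.141, -0.001, -2.953]
contact_force: [0.1, -0.1, -0.3]
tool_pos: [0.5913, 0.0672, 0.2319]
tool_rot: [3.141, -0.0, -2.953]
contact_force: [0.0, 0.5, -0.0]
180 ..#############################################........#######################..
181 ...###########################################.........#######################..
182 ...########################################..........#######################....
183 ...#####################################..........######################........
184 ....#################################..........######################...........
185 ....##############################.........###################.###..............
186 .....#########################...........###########..########..................
187 .....#######################..........###########.....########..................
188 ......######################.......##########.........########..................
189 .......######################
[... 1901 characters left out ...]
....................
212 ................................................................................
213 ................................................................................
214 ................................................................................
215 ................................................................................
216 ................................................................................
217 ................###.............................................................
218 ............########............................................................
219 .........############...........................................................
```

```bash
python3 -m jog '[[[-0.2,0,0,0,0],[-0.2,0,0,0,0],[-0.2,0,0,0,0],[-0.2,0,0,0,0],[-0.2,0,0,0,0]]]' 15 | tail -3
python3 -m jog '[[[-0.2,0,0,0,0],[-0.2,0,0,0,0],[-0.2,0,0,0,0],[-0.2,0,0,0,0]]]' 15
```

```text
contact_force: [-0.3, -0.5, -0.5]
opening: 0.063
grip_force: 0.0
time: 6.12
tool_pos: [0.5915, 0.066, 0.2323]
tool_rot: [-3.14, -0.0, -2.954]
contact_force: [0.4, -6.1, 0.7]
opening: 0.0455
grip_force: 15.0
```

Gripped at 45.5 mm, as expected for a 46 mm knob. Tipping by about 0.19 rad.

```bash
python3 -m jog '[[[-0.2,0.003,-0.001,0.0016,0],[-0.2,0.006,-0.001,0.0034,0],[-0.2,0.009,-0.001,0.0054,0],[-0.2,0.012,-0.001,0.0074,0],[-0.2,0.0145,-0.001,0.0093,0]]]' 
python3 -m jog '[[[-0.2,0,0,0,0],[-0.2,0,0,0,0],[-0.2,0,0,0,0]]]'
python3 - <<'E'
from h import *
import cv2
b=robot.read_camera("scene")[:,:,::-1];cv2.imwrite("pics/tip.png",b)
v=np.load("v.npy")
for q in(0,.1,.15,.2): print(q,[proj("scene",M(v,np.array([v[3],v[4],.19])+Q(q).apply(p))).round(1).tolist() for p in([0,0,-.09],[0,.053,.046],[0,-.053,.046])])
hsv=cv2.cvtColor(b,cv2.COLOR_BGR2HSV); z=cv2.cvtColor(cv2.imread("pics/scene0.png"),cv2.COLOR_BGR2HSV)
for h in(z,hsv):
  m=(h[230:275,290:340,0]>85)&(h[230:275,290:340,0]<125)&(h[230:275,290:340,1]>90); ys,xs=np.nonzero(m); print("blue stone",len(ys),xs.mean()+290,ys.mean()+230,ys.max()+230)
E
```

```text
time: 6.53
tool_pos: [0.5773, 0.0634, 0.2233]
tool_rot: [-3.141, 0.001, -2.953]
contact_force: [3.0, -1.8, 5.4]
opening: 0.0458
grip_force: 15.0
time: 6.78
tool_pos: [0.5767, 0.0633, 0.2229]
tool_rot: [-3.141, -0.001, -2.953]
contact_force: [-0.1, -2.8, 5.2]
opening: 0.0456
grip_force: 15.0
0 [[[320.2, 258.3]], [[330.3, 208.6]], [[294.4, 220.8]]]
0.1 [[[321.6, 259.5]], [[329.5, 208.2]], [[293.8, 220.3]]]
0.15 [[[322.3, 260.0]], [[329.2, 208.0]], [[293.5, 220.1]]]
0.2 [[[322.9, 260.4]], [[328.8, 207.9]], [[293.2, 220.0]]]
blue stone 3 318.0 256.0 256
blue stone 5 320.6 257.6 258
```

Stone moved from (318,256) to (321,258), which matches a lift of about 0.18. First clockwise stroke.

```bash
cat > st.py <<'E'
from h import *
s=robot.observe(); print({k:np.round(s[k],3).tolist() for k in("time","tool_pos","tool_rot","contact_force","torque","opening","grip_force")})
E
python3 -m jog '[[[-0.2,0,0,0,0.1],[-0.2,0,0,0,0.2],[-0.2,0,0,0,0.3]]]' >/dev/null; python3 st.py
python3 -m jog '[[[-0.2,0,0,0,0.1],[-0.2,0,0,0,0.2],[-0.2,0,0,0,0.28],[-0.2,0,0,0,0.28]]]'>/dev/null;  python3 st.py
```

```text
{'time': 7.083, 'tool_pos': [0.577, 0.064, 0.222], 'tool_rot': [3.141, -0.002, 3.026], 'contact_force': [0.945, -1.316, 4.092], 'torque': [0.436, -0.087, 0.64], 'opening': 0.048, 'grip_force': 15.985}
{'time': 7.417, 'tool_pos': [0.576, 0.065, 0.223], 'tool_rot': [3.14, -0.005, 2.747], 'contact_force': [-5.61, 2.452, 8.111], 'torque': [0.875, 0.6, 0.374], 'opening': 0.05, 'grip_force': 16.969}
```

```bash
python3 -m jog '[[[0.3,0,0,0,0],[0.3,0,0,0,0],[0.3,0,0,0,0],[0.3,0,0,0,0]]]' >/dev/null; python3 st.py
cat > mk.py <<'E'
from h import *
import cv2,sys
v=np.load("v.npy")
def sat(n,im,q,h=.053):
    a=np.radians(np.arange(-40,140,6)); o=[]
    for r in(.038,.042,.046):
        p=M(v,np.array([v[3],v[4],.19])+Q(q).apply(np.c_[r*np.cos(a),r*np.sin(a),np.full(a.size,h)]))
        u=proj(n,p).astype(np.float32); s=cv2.remap(cv2.cvtColor(im,cv2.COLOR_BGR2HSV)[:,:,1],u[:,0].copy(),u[:,1].copy(),1); o.append(s.ravel())
    return np.mean(o,0).astype(int)
if __name__=="__main__":
    print("deg  ",list(range(-40,140,6)))
    print("start",sat("scene",cv2.imread("pics/scene0.png"),0).tolist())
    b=robot.read_camera("scene")[:,:,::-1].copy(); cv2.imwrite(f"pics/{sys.argv[1]}.png",b)
    print("now  ",sat("scene",b,.18).tolist())
E
python3 mk.py m1
```

```text
{'time': 7.75, 'tool_pos': [0.577, 0.064, 0.222], 'tool_rot': [-3.141, -0.002, 2.75], 'contact_force': [0.34, -0.545, 0.11], 'torque': [-0.0, -0.032, 0.008], 'opening': 0.06, 'grip_force': 0.0}
deg   [-40, -34, -28, -22, -16, -10, -4, 2, 8, 14, 20, 26, 32, 38, 44, 50, 56, 62, 68, 74, 80, 86, 92, 98, 104, 110, 116, 122, 128, 134]
start [173, 175, 174, 173, 174, 173, 147, 138, 162, 165, 171, 174, 172, 167, 168, 171, 170, 168, 166, 161, 148, 132, 117, 106, 73, 46, 43, 57, 86, 106]
now   [171, 169, 171, 171, 170, 170, 137, 113, 138, 147, 161, 165, 165, 147, 132, 122, 128, 137, 139, 132, 122, 107, 91, 80, 67, 56, 54, 62, 70, 90]
```

```bash
python3 - <<'E'
import cv2,numpy as np
f=lambda n:cv2.resize(cv2.imread(f"pics/{n}.png")[175:245,280:350],(400,400),interpolation=2)
cv2.imwrite("pics/v9.png",np.hstack([f("scene0"),f("m1")]))
E
```

```text
(no output)
```

View pics/v9.png

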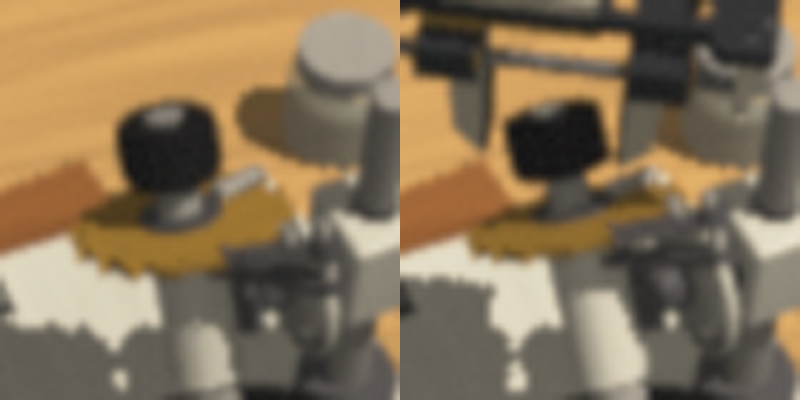

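The crop shows the quill tipped but the marker bar (right panel, 595–655, 178–200) still where it was: the half stroke stayed under one tooth. I'll take a full stroke from −0.55 to +0.55.

```bash
python3 -m jog '[[[0.3,0,0,0,-0.12],[0.3,0,0,0,-0.24],[0.3,0,0,0,-0.36],[0.3,0,0,0,-0.48],[0.3,0,0,0,-0.6]]]' >/dev/null; python3 st.py
python3 -m jog '[[[0.3,0,0,0,-0.12],[0.3,0,0,0,-0.24],[0.3,0,0,0,-0.36],[0.3,0,0,0,-0.48],[0.3,0,0,0,-0.53]]]' >/dev/null; python3 st.py
python3 -m jog '[[[-0.2,0,0,0,0],[-0.2,0,0,0,0],[-0.2,0,0,0,0],[-0.2,0,0,0,0]]]' 20 >/dev/null; python3 st.py; python3 mk.py m2|tail -1
python3 -m jog '[[[-0.2,0,0,0,0.1],[-0.2,0,0,0,0.2],[-0.2,0,0,0,0.3],[-0.2,0,0,0,0.4],[-0.2,0,0,0,0.5]]]' >/dev/null; python3 st.py;python3 mk.py m3|tail -1
python3 -m jog '[[[-0.2,0,0,0,0.1],[-0.2,0,0,0,0.2],[-0.2,0,0,0,0.3],[-0.2,0,0,0,0.4],[-0.2,0,0,0,0.4]]]' >/dev/null; python3 st.py;python3 mk.py m4|tail -1
```

```text
{'time': 8.217, 'tool_pos': [0.577, 0.064, 0.223], 'tool_rot': [3.141, -0.001, -2.928], 'contact_force': [0.516, 0.269, 0.019], 'torque': [0.106, 0.03, 0.015], 'opening': 0.06, 'grip_force': 0.0}
{'time': 8.633, 'tool_pos': [0.577, 0.063, 0.223], 'tool_rot': [3.141, -0.001, -2.397], 'contact_force': [-0.27, 0.189, -0.433], 'torque': [0.079, 0.114, 0.017], 'opening': 0.06, 'grip_force': 0.0}
{'time': 8.967, 'tool_pos': [0.578, 0.062, 0.223], 'tool_rot': [-3.139, 0.0, -2.406], 'contact_force': [4.164, -3.52, -2.129], 'torque': [-0.458, -0.58, -0.028], 'opening': 0.05, 'grip_force': 19.548}
now   [172, 171, 172, 171, 173, 169, 144, 119, 139, 146, 162, 166, 170, 152, 137, 126, 132, 140, 140, 132, 122, 107, 92, 80, 65, 51, 45, 47, 53, 75]
{'time': 9.433, 'tool_pos': [0.577, 0.063, 0.223], 'tool_rot': [3.141, -0.0, -2.91], 'contact_force': [-0.132, -0.99, 1.37], 'torque': [0.203, 0.164, 0.375], 'opening': 0.045, 'grip_force': 19.798}
now   [169, 170, 170, 172, 171, 168, 133, 131, 154, 158, 166, 169, 167, 150, 136, 127, 130, 135, 133, 122, 105, 82, 59, 45, 44, 47, 52, 56, 65, 112]
{'time': 9.9, 'tool_pos': [0.577, 0.064, 0.223], 'tool_rot': [3.141, 0.0, 2.977], 'contact_force': [-1.208, -0.38, 3.781], 'torque': [0.411, 0.169, 0.321], 'opening': 0.048, 'grip_force': 20.388}
now   [172, 171, 172, 171, 168, 168, 129, 113, 139, 145, 160, 165, 168, 151, 134, 120, 122, 125, 118, 103, 85, 68, 57, 58, 69, 76, 73, 71, 78, 99]
```

```bash
python3 -m jog '[[[-0.2,0,0,0,0.1],[-0.2,0,0,0,0.2],[-0.2,0,0,0,0.2]]]' >/dev/null; python3 st.py;python3 mk.py m5|tail -1
python3 -m jog '[[[0.3,0,0,0,0],[0.3,0,0,0,0],[0.3,0,0,0,0],[0.3,0,0,0,0]]]' >/dev/null; python3 st.py;python3 mk.py m6|tail -1
python3 - <<'E'
from mk import *
# best marker angle by template: mean sat inside bar outline minus beside it, search angle and q
def score(im,th,q,n="scene"):
    L=np.linspace(.032,.050,7)
    def smp(w):
        p=np.array([[l*np.cos(th)-w*np.sin(th),l*np.sin(th)+w*np.cos(th),h] for l in L for h in(.055,)])
        u=proj(n,M(v,np.array([v[3],v[4],.19])+Q(q).apply(p))).astype(np.float32)
        g=cv2.cvtColor(im,cv2.COLOR_BGR2HSV)[:,:,1]
        return cv2.remap(g,u[:,0].copy(),u[:,1].copy(),1).mean()
    return np.mean([smp(-.003),smp(0),smp(.003)])-.5*(smp(-.011)+smp(.011))
for f,q in(("scene0",0),("m1",.18),("m2",.18),("m3",.18),("m4",.18),("m5",.18),("m6",.18)):
    im=cv2.imread(f"pics/{f}.png"); A=np.arange(40,132,3); s=[score(im,np.radians(a),q) for a in A]
    i=np.argsort(s)[:4]; print(f,A[i],np.round(np.array(s)[i]))
E
```

```text
{'time': 10.2, 'tool_pos': [0.577, 0.065, 0.224], 'tool_rot': [3.139, -0.0, 2.78], 'contact_force': [-4.123, 3.027, 8.412], 'torque': [1.061, 0.544, 0.479], 'opening': 0.049, 'grip_force': 21.88}
now   [171, 171, 171, 170, 171, 169, 135, 128, 153, 157, 165, 166, 166, 149, 131, 118, 107, 99, 84, 67, 54, 50, 52, 62, 83, 96, 97, 89, 90, 115]
{'time': 10.583, 'tool_pos': [0.577, 0.063, 0.222], 'tool_rot': [-3.141, -0.001, 2.781], 'contact_force': [-0.353, -0.505, 1.248], 'torque': [-0.031, 0.031, -0.027], 'opening': 0.06, 'grip_force': 0.0}
now   [172, 171, 170, 171, 169, 168, 140, 118, 146, 154, 165, 166, 164, 148, 134, 126, 127, 126, 116, 99, 78, 61, 51, 51, 65, 78, 80, 81, 92, 111]
scene0 [112 109 115 106] [-54. -53. -46. -43.]
m1 [109 106 112 103] [-30. -28. -28. -24.]
m2 [115 112 109 118] [-30. -29. -27. -27.]
m3 [ 97 100  94 103] [-23. -23. -22. -20.]
m4 [85 88 82 79] [-25. -25. -24. -22.]
m5 [ 79 124  82  76] [-19. -19. -19. -19.]
m6 [88 91 85 82] [-24. -23. -23. -21.]
```

One tooth caught (marker 111° → 88°). Repeat with a measurement after each stroke.

```bash
cat > ang.py <<'E'
from mk import *
def score(im,th,q,n="scene"):
    L=np.linspace(.032,.050,7); g=cv2.cvtColor(im,cv2.COLOR_BGR2HSV)[:,:,1]
    def smp(w):
        p=np.array([[l*np.cos(th)-w*np.sin(th),l*np.sin(th)+w*np.cos(th),.055] for l in L])
        u=proj(n,M(v,np.array([v[3],v[4],.19])+Q(q).apply(p))).astype(np.float32)
        return cv2.remap(g,u[:,0].copy(),u[:,1].copy(),1).mean()
    return np.mean([smp(-.003),smp(0),smp(.003)])-.5*(smp(-.011)+smp(.011))
b=robot.read_camera("scene")[:,:,::-1].copy(); cv2.imwrite(f"pics/{sys.argv[1]}.png",b)
A=np.arange(-25,126,3); s=np.array([score(b,np.radians(a),float(sys.argv[2])) for a in A]); i=np.argsort(s)[:8]; print(A[i],s[i].round())
E
J="python3 -m jog"
python3 -m jog '[[[0.3,0,0,0,-0.12],[0.3,0,0,0,-0.24],[0.3,0,0,0,-0.36],[0.3,0,0,0,-0.48],[0.3,0,0,0,-0.6]]]' >/dev/null
python3 -m jog '[[[0.3,0,0,0,-0.12],[0.3,0,0,0,-0.24],[0.3,0,0,0,-0.36],[0.3,0,0,0,-0.48],[0.3,0,0,0,-0.5]]]' >/dev/null
python3 -m jog '[[[-0.2,0,0,0,0],[-0.2,0,0,0,0],[-0.2,0,0,0,0],[-0.2,0,0,0,0]]]' 20 >/dev/null; python3 st.py
python3 -m jog '[[[-0.2,0,0,0,0.12],[-0.2,0,0,0,0.24],[-0.2,0,0,0,0.36],[-0.2,0,0,0,0.48],[-0.2,0,0,0,0.6]]]' >/dev/null
python3 -m jog '[[[-0.2,0,0,0,0.12],[-0.2,0,0,0,0.24],[-0.2,0,0,0,0.36],[-0.2,0,0,0,0.5],[-0.2,0,0,0,0.5]]]' >/dev/null; python3 st.py; python3 ang.py n1 .18
python3 -m jog '[[[0.3,0,0,0,0],[0.3,0,0,0,0],[0.3,0,0,0,0],[0.3,0,0,0,0]]]' >/dev/null; python3 st.py;python3 ang.py n2 .18
```

```text
{'time': 11.8, 'tool_pos': [0.578, 0.062, 0.223], 'tool_rot': [-3.139, 0.0, -2.407], 'contact_force': [3.969, -3.43, -2.099], 'torque': [-0.512, -0.629, -0.109], 'opening': 0.05, 'grip_force': 19.583}
{'time': 12.633, 'tool_pos': [0.577, 0.065, 0.224], 'tool_rot': [3.139, -0.0, 2.772], 'contact_force': [-4.329, 4.009, 7.877], 'torque': [1.256, 0.423, 0.537], 'opening': 0.049, 'grip_force': 22.25}
[ 41  44  38  47  50  35 125  53] [-38. -37. -34. -32. -26. -21. -20. -19.]
{'time': 13.017, 'tool_pos': [0.577, 0.063, 0.223], 'tool_rot': [-3.141, -0.0, 2.779], 'contact_force': [-0.593, -0.445, -0.848], 'torque': [-0.026, 0.031, 0.002], 'opening': 0.06, 'grip_force': 0.0}
[47 50 44 53 41 56 59 38] [-25. -24. -24. -22. -21. -20. -18. -16.]
```

```bash

python3 -m jog '[[[0.3,0,0,0,-0.12],[0.3,0,0,0,-0.24],[0.3,0,0,0,-0.36],[0.3,0,0,0,-0.48],[0.3,0,0,0,-0.6]]]' >/dev/null
python3 -m jog '[[[0.3,0,0,0,-0.12],[0.3,0,0,0,-0.24],[0.3,0,0,0,-0.36],[0.3,0,0,0,-0.48],[0.3,0,0,0,-0.5]]]' >/dev/null
python3 ang.py n3 .18
python3 -m jog '[[[-0.2,0,0,0,0],[-0.2,0,0,0,0],[-0.2,0,0,0,0],[-0.2,0,0,0,0]]]' 20 >/dev/null
python3 -m jog '[[[-0.2,0,0,0,0.12],[-0.2,0,0,0,0.24],[-0.2,0,0,0,0.36],[-0.2,0,0,0,0.48],[-0.2,0,0,0,0.6]]]' >/dev/null
python3 ang.py n4 .18
python3 -m jog '[[[-0.2,0,0,0,0.1],[-0.2,0,0,0,0.2],[-0.2,0,0,0,0.2]]]' >/dev/null; python3 st.py; python3 ang.py n5 .18
```

```text
[44 47 50 41 53 56 38 59] [-21. -21. -20. -20. -18. -17. -16. -16.]
[38 41 35 44 32 47 29 50] [-42. -39. -38. -31. -28. -23. -17. -16.]
{'time': 15.0, 'tool_pos': [0.577, 0.064, 0.223], 'tool_rot': [3.141, 0.001, 3.077], 'contact_force': [-0.65, 0.996, 2.97], 'torque': [0.36, 0.109, 0.104], 'opening': 0.047, 'grip_force': 20.056}
[38 35 41 32 29 44 26 47] [-42. -41. -35. -35. -26. -25. -14. -13.]
```

```bash
python3 - <<'E'
import cv2,numpy as np
f=lambda n:cv2.resize(cv2.imread(f"pics/{n}.png")[195:235,295:345],(395,296),interpolation=2)
cv2.imwrite("pics/v10.png",np.vstack([np.hstack([f("m6"),f("n2")]),np.hstack([f("n4"),f("n5")])]))
E
```

```text
(no output)
```

View pics/v10.png

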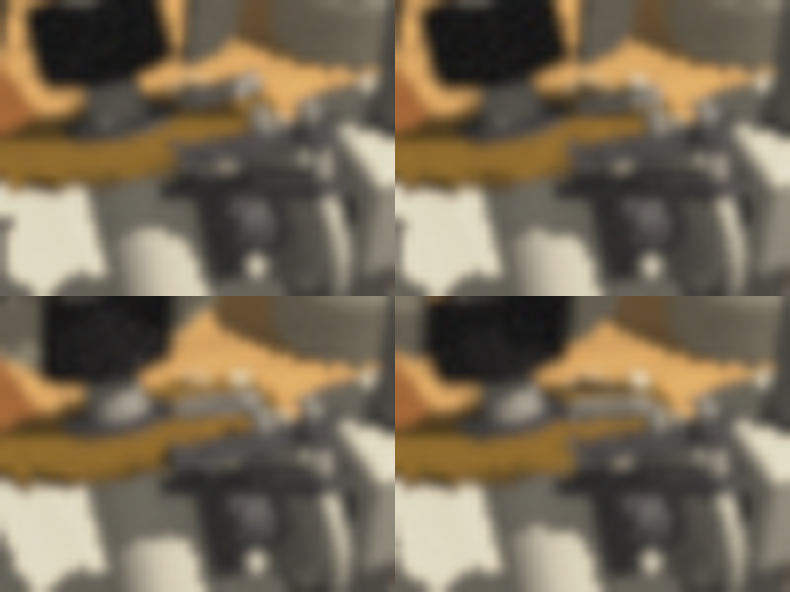

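```bash
python3 - <<'E'
import sys; sys.argv=["x","n6",".18"]
from ang import *
for q in(.1,.18,.26):
  for f in("m1","m4","m6","n1","n2","n3","n4","n5"):
    im=cv2.imread(f"pics/{f}.png"); s=np.array([score(im,np.radians(a),q) for a in A]); j=[k for k in range(1,len(A)-1) if s[k]<s[k-1] and s[k]<=s[k+1] and s[k]<-12]; print(q,f,[(int(A[k]),int(s[k])) for k in j])
g=lambda f:cv2.imread(f"pics/{f}.png")[195:235,295:345].astype(int)
for a,b in(("m6","n2"),("m6","m1"),("n2","n3"),("m6","n3")): print(a,b,np.abs(g(a)-g(b)).mean().round(2))
E
```

```text
[38 35 32 41 29 44 26 47] [-42. -41. -35. -35. -27. -25. -16. -14.]
0.1 m1 [(2, -54), (110, -37)]
0.1 m4 [(2, -54), (92, -37)]
0.1 m6 [(2, -51), (92, -36)]
0.1 n1 [(-1, -43), (53, -19)]
0.1 n2 [(2, -53), (74, -20)]
0.1 n3 [(2, -54), (77, -19)]
0.1 n4 [(-1, -37), (44, -32)]
0.1 n5 [(2, -46), (44, -36)]
0.18 m1 [(-1, -18), (41, -13), (110, -29)]
0.18 m4 [(-1, -18), (86, -25)]
0.18 m6 [(-1, -17), (89, -24)]
0.18 n1 [(41, -37)]
0.18 n2 [(-1, -14), (47, -24)]
0.18 n3 [(-1, -14), (44, -20)]
0.18 n4 [(38, -42)]
0.18 n5 [(38, -41)]
0.26 m1 [(-13, -23), (110, -21)]
0.26 m4 [(-7, -25), (71, -13), (122, -17)]
0.26 m6 [(-13, -29), (86, -12), (122, -12)]
0.26 n1 [(-13, -28), (32, -31)]
0.26 n2 [(-13, -28), (35, -26)]
0.26 n3 [(-13, -28), (41, -18)]
0.26 n4 [(-16, -27), (26, -26)]
0.26 n5 [(-19, -26), (20, -25)]
m6 n2 2.08
m6 m1 2.33
n2 n3 9.03
m6 n3 9.98
```

The scene view is nearly edge-on to the wheel, so angles from it are ambiguous. I'll finish the stroke, let go, back off and measure from the top camera instead.

```bash

python3 -m jog '[[[-0.2,0,0,0,0.1],[-0.2,0,0,0,0.2],[-0.2,0,0,0,0.3],[-0.2,0,0,0,0.3]]]' >/dev/null; python3 st.py
python3 -m jog '[[[0.3,0,0,0,0],[0.3,0,0,0,0],[0.6,0,0,0,0],[1,0,0,0,0],[1,0,0,0,0]]]' >/dev/null
python3 -m jog '[[[1,0,0,-0.04,-0.1],[1,0,0,-0.08,-0.2],[1,0,0,-0.12,-0.3],[1,0.04,0,-0.14,-0.42],[1,0.08,0,-0.14,-0.54]]]' >/dev/null; python3 st.py
python3 -m jog '[[[1,0.04,0,0,-0.1],[1,0.08,0,0,-0.2],[1,0.12,0,0,-0.3],[1,0.16,0,0,-0.42],[1,0.18,0,0,-0.54]]]'>/dev/null; python3 st.py
cat > topang.py <<'E'
from rect import *
v=np.load("v.npy"); q=float(sys.argv[2])
b=robot.read_camera("top")[:,:,::-1].copy() if sys.argv[1][0]=='t' and len(sys.argv)==3 else cv2.imread(f"pics/{sys.argv[1]}.png")
cv2.imwrite(f"pics/{sys.argv[1]}.png",b)
g=cv2.cvtColor(b,cv2.COLOR_BGR2HSV)[:,:,1]
def smp(th,w,qq):
    L=np.linspace(.034,.050,7); p=np.array([[l*np.cos(th)-w*np.sin(th),l*np.sin(th)+w*np.cos(th),.055] for l in L])
    u=proj("top",M(v,np.array([v[3],v[4],.19])+Q(qq).apply(p))).astype(np.float32); return cv2.remap(g,u[:,0].copy(),u[:,1].copy(),1).mean()
A=np.arange(-30,126,6)
for qq in(q-.06,q,q+.06): print(qq,[(int(a),int(np.mean([smp(np.radians(a),w,qq) for w in(-.003,0,.003)]))) for a in A])
E
python3 topang.py top0 0 f | sed -n 2p; python3 topang.py t1 .18
```

```text
{'time': 15.433, 'tool_pos': [0.577, 0.065, 0.224], 'tool_rot': [3.139, -0.001, 2.779], 'contact_force': [-5.331, 4.415, 8.823], 'torque': [1.294, 0.716, 0.465], 'opening': 0.049, 'grip_force': 21.689}
{'time': 16.267, 'tool_pos': [0.506, 0.091, 0.366], 'tool_rot': [-3.14, 0.007, -2.959], 'contact_force': [0.744, 1.091, -0.001], 'torque': [0.049, 0.04, 0.036], 'opening': 0.092, 'grip_force': 0.0}
{'time': 16.683, 'tool_pos': [0.323, 0.059, 0.363], 'tool_rot': [-3.141, 0.0, -2.417], 'contact_force': [0.298, 0.07, 0.074], 'torque': [0.046, 0.008, 0.051], 'opening': 0.092, 'grip_force': 0.0}
0.0 [(-30, 199), (-24, 198), (-18, 197), (-12, 199), (-6, 192), (0, 166), (6, 156), (12, 178), (18, 192), (24, 184), (30, 183), (36, 196), (42, 197), (48, 195), (54, 191), (60, 192), (66, 178), (72, 166), (78, 176), (84, 185), (90, 170), (96, 136), (102, 77), (108, 38), (114, 56), (120, 122)]
0.12 [(-30, 197), (-24, 193), (-18, 179), (-12, 172), (-6, 170), (0, 140), (6, 132), (12, 153), (18, 175), (24, 171), (30, 159), (36, 119), (42, 68), (48, 79), (54, 136), (60, 184), (66, 185), (72, 169), (78, 173), (84, 185), (90, 175), (96, 166), (102, 181), (108, 187), (114, 171), (120, 174)]
0.18 [(-30, 200), (-24, 197), (-18, 195), (-12, 196), (-6, 196), (0, 174), (6, 175), (12, 193), (18, 195), (24, 189), (30, 138), (36, 65), (42, 52), (48, 118), (54, 184), (60, 196), (66, 183), (72, 179), (78, 186), (84, 184), (90, 164), (96, 171), (102, 184), (108, 174), (114, 160), (120, 172)]
0.24 [(-30, 201), (-24, 199), (-18, 199), (-12, 203), (-6, 203), (0, 199), (6, 198), (12, 199), (18, 197), (24, 165), (30, 89), (36, 39), (42, 89), (48, 167), (54, 199), (60, 194), (66, 189), (72, 191), (78, 190), (84, 170), (90, 165), (96, 177), (102, 178), (108, 157), (114, 155), (120, 170)]
```

Top view gives a clear reading: marker went from 109.5° to 40–42°, so 3 teeth done. The caught teeth sit at −3° (next to the nose), so 2 remain. Back for stroke 4.

```bash
python3 to.py .577 .0635 .363 -2.40; python3 st.py
```

```text
shift [-0.1929 -0.1677  0.0007] turn -0.009 F [-1.4  1.   0.4] q [-0.05 -0.13  1.61 -0.    1.66 -2.36]
{'time': 16.733, 'tool_pos': [0.321, 0.059, 0.364], 'tool_rot': [-3.14, 0.0, -2.409], 'contact_force': [-1.383, 0.995, 0.441], 'torque': [0.112, 0.061, -0.01], 'opening': 0.091, 'grip_force': 0.0}
```

```bash

python3 -m jog '[[[0.3,-0.028,-0.024,0,0],[0.3,-0.056,-0.048,0,0],[0.3,-0.084,-0.073,0,0],[0.3,-0.112,-0.097,0,0],[0.3,-0.14,-0.121,0,0]]]' >/dev/null
python3 -m jog '[[[0.3,-0.025,-0.022,0,0],[0.3,-0.045,-0.039,0,0],[0.3,-0.053,-0.0465,0,0],[0.3,-0.053,-0.0465,0,0],[0.3,-0.053,-0.0465,0,0]]]' >/dev/null
python3 to.py .577 .0630 .223 -2.40; python3 st.py
```

```text
shift [0.0021 0.0054 0.1388] turn -0.024 F [ 0.1 -0.7  0.1] q [-0.03  0.4   0.99 -0.    1.75 -2.32]
{'time': 17.567, 'tool_pos': [0.582, 0.06, 0.362], 'tool_rot': [3.14, -0.001, -2.424], 'contact_force': [0.064, -0.735, 0.128], 'torque': [0.072, 0.045, -0.02], 'opening': 0.06, 'grip_force': 0.0}
```

```bash

python3 -m jog '[[[0.3,0.002,0.0055,0.03,-0.02],[0.3,0.002,0.0055,0.06,-0.02],[0.3,0.002,0.0055,0.08,-0.02],[0.3,0.002,0.0055,0.09,-0.02],[0.3,0.002,0.0055,0.09,-0.02]]]' >/dev/null
python3 to.py .577 .0630 .223 -2.40
python3 -m jog '[[[0.3,0,0,0.012,0],[0.3,0,0,0.024,0],[0.3,0,0,0.036,0],[0.3,0,0,0.048,0],[0.3,0,0,0.048,0]]]' >/dev/null
python3 to.py .577 .0630 .223 -2.40
```

```text
shift [-0.0012 -0.0015  0.0484] turn -0.003 F [-0.1 -0.4 -0.3] q [-0.02  0.4   1.23  0.    1.51 -2.33]
shift [-0.0004 -0.0007  0.0017] turn -0.004 F [-0.1 -0.1 -0.7] q [-0.02  0.43  1.32  0.    1.4  -2.33]
```

```bash

python3 -m jog '[[[-0.2,0,0,0.001,0],[-0.2,0,0,0.001,0],[-0.2,0,0,0.001,0],[-0.2,0,0,0.001,0]]]' 20 >/dev/null; python3 st.py
python3 -m jog '[[[-0.2,0,0,0,0.12],[-0.2,0,0,0,0.24],[-0.2,0,0,0,0.36],[-0.2,0,0,0,0.48],[-0.2,0,0,0,0.6]]]' >/dev/null
python3 -m jog '[[[-0.2,0,0,0,0.12],[-0.2,0,0,0,0.24],[-0.2,0,0,0,0.36],[-0.2,0,0,0,0.5],[-0.2,0,0,0,0.5]]]' >/dev/null; python3 st.py
python3 -m jog '[[[0.3,0,0,0,0],[0.3,0,0,0,0],[0.6,0,0,0,0],[1,0,0,0,0],[1,0,0,0,0]]]' >/dev/null
python3 -m jog '[[[1,0,0,-0.04,-0.1],[1,0,0,-0.08,-0.2],[1,0,0,-0.12,-0.3],[1,0.04,0,-0.14,-0.42],[1,0.08,0,-0.14,-0.54]]]' >/dev/null
python3 -m jog '[[[1,0.04,0,0,-0.1],[1,0.08,0,0,-0.2],[1,0.12,0,0,-0.3],[1,0.16,0,0,-0.42],[1,0.18,0,0,-0.54]]]'>/dev/null
python3 topang.py t2 .18;  python3 to.py .577 .0630 .363 -2.40
```

```text
{'time': 18.733, 'tool_pos': [0.578, 0.062, 0.225], 'tool_rot': [-3.138, 0.002, -2.404], 'contact_force': [3.259, -4.788, 0.305], 'torque': [-0.572, -0.489, -0.077], 'opening': 0.049, 'grip_force': 18.465}
{'time': 19.567, 'tool_pos': [0.577, 0.065, 0.227], 'tool_rot': [3.138, 0.001, 2.775], 'contact_force': [-4.145, 3.824, 7.709], 'torque': [1.144, 0.479, 0.481], 'opening': 0.049, 'grip_force': 22.061}
0.12 [(-30, 198), (-24, 195), (-18, 181), (-12, 173), (-6, 170), (0, 140), (6, 112), (12, 76), (18, 58), (24, 87), (30, 152), (36, 194), (42, 193), (48, 183), (54, 185), (60, 192), (66, 184), (72, 171), (78, 174), (84, 187), (90, 179), (96, 168), (102, 182), (108, 188), (114, 169), (120, 171)]
0.18 [(-30, 201), (-24, 200), (-18, 195), (-12, 197), (-6, 195), (0, 171), (6, 133), (12, 72), (18, 48), (24, 114), (30, 185), (36, 199), (42, 194), (48, 197), (54, 199), (60, 195), (66, 185), (72, 180), (78, 188), (84, 187), (90, 168), (96, 172), (102, 184), (108, 172), (114, 158), (120, 171)]
0.24 [(-30, 200), (-24, 201), (-18, 200), (-12, 202), (-6, 202), (0, 193), (6, 135), (12, 56), (18, 67), (24, 144), (30, 193), (36, 200), (42, 203), (48, 203), (54, 200), (60, 195), (66, 189), (72, 193), (78, 192), (84, 174), (90, 167), (96, 178), (102, 176), (108, 156), (114, 153), (120, 166)]
shift [-0.1932 -0.1683  0.0017] turn -0.009 F [-1.5  1.1  0.9] q [-0.05 -0.13  1.61 -0.    1.66 -2.36]
```

Marker at about 17°: 4 teeth done. One more, so that the marked tooth sits just past the nose, at about −4°.

```bash

python3 -m jog '[[[0.3,-0.028,-0.024,0,0],[0.3,-0.056,-0.048,0,0],[0.3,-0.084,-0.073,0,0],[0.3,-0.112,-0.097,0,0],[0.3,-0.14,-0.121,0,0]]]' >/dev/null
python3 -m jog '[[[0.3,-0.025,-0.022,0,0],[0.3,-0.045,-0.039,0,0],[0.3,-0.051,-0.041,0,0],[0.3,-0.051,-0.041,0,-0.02],[0.3,-0.051,-0.041,0,-0.02]]]' >/dev/null
python3 to.py .577 .0630 .223 -2.40
python3 -m jog '[[[0.3,0,0,0.03,0],[0.3,0,0,0.06,0],[0.3,0,0,0.08,0],[0.3,0,0,0.09,0],[0.3,0,0,0.09,0]]]' >/dev/null
python3 to.py .577 .0630 .223 -2.40
```

```text
shift [-0.0008 -0.0008  0.1404] turn -0.002 F [ 0.3 -0.7  0.4] q [-0.02  0.39  1.01  0.    1.75 -2.33]
shift [-0.0019 -0.0018  0.0497] turn -0.003 F [ 0.1  0.6 -0.5] q [-0.02  0.4   1.23  0.    1.52 -2.33]
```

```bash

python3 -m jog '[[[0.3,-0.001,-0.001,0.012,0],[0.3,-0.001,-0.001,0.024,0],[0.3,-0.001,-0.001,0.036,0],[0.3,-0.001,-0.001,0.048,0],[0.3,-0.001,-0.001,0.05,0]]]' >/dev/null
python3 to.py .577 .0630 .223 -2.40
python3 -m jog '[[[-0.2,0,0,0,0],[-0.2,0,0,0,0],[-0.2,0,0,0,0],[-0.2,0,0,0,0]]]' 20 >/dev/null; python3 st.py
python3 -m jog '[[[-0.2,0,0,0,0.12],[-0.2,0,0,0,0.24],[-0.2,0,0,0,0.36],[-0.2,0,0,0,0.48],[-0.2,0,0,0,0.6]]]' >/dev/null
python3 -m jog '[[[-0.2,0,0,0,0.12],[-0.2,0,0,0,0.24],[-0.2,0,0,0,0.36],[-0.2,0,0,0,0.5],[-0.2,0,0,0,0.5]]]' >/dev/null; python3 st.py
python3 -m jog '[[[0.3,0,0,0,0],[0.3,0,0,0,0],[0.6,0,0,0,0],[1,0,0,0,0],[1,0,0,0,0]]]' >/dev/null
python3 -m jog '[[[1,0,0,-0.04,-0.1],[1,0,0,-0.08,-0.2],[1,0,0,-0.12,-0.3],[1,0.04,0,-0.14,-0.42],[1,0.08,0,-0.14,-0.54]]]' >/dev/null
python3 -m jog '[[[1,0.04,0,0,0],[1,0.08,0,0,0],[1,0.12,0,0,0],[1,0.16,0,0,0],[1,0.18,0,0,0]]]'>/dev/null
python3 topang.py t3 .18;  python3 to.py .577 .0640 .363 3.327
```

```text
shift [0.0001 0.0002 0.0011] turn -0.003 F [-0.5 -1.1 -0.4] q [-0.02  0.43  1.32  0.    1.4  -2.33]
{'time': 22.867, 'tool_pos': [0.579, 0.062, 0.225], 'tool_rot': [-3.139, 0.002, -2.404], 'contact_force': [1.302, -3.002, 2.979], 'torque': [-0.363, -0.064, 0.003], 'opening': 0.049, 'grip_force': 19.022}
{'time': 23.7, 'tool_pos': [0.577, 0.065, 0.226], 'tool_rot': [3.138, 0.0, 2.775], 'contact_force': [-3.877, 4.745, 7.859], 'torque': [1.392, 0.458, 0.578], 'opening': 0.049, 'grip_force': 22.324}
0.12 [(-30, 199), (-24, 193), (-18, 143), (-12, 81), (-6, 61), (0, 82), (6, 124), (12, 164), (18, 188), (24, 181), (30, 182), (36, 196), (42, 194), (48, 182), (54, 184), (60, 195), (66, 185), (72, 169), (78, 175), (84, 188), (90, 176), (96, 166), (102, 180), (108, 186), (114, 169), (120, 169)]
0.18 [(-30, 200), (-24, 198), (-18, 158), (-12, 84), (-6, 47), (0, 89), (6, 158), (12, 197), (18, 199), (24, 197), (30, 198), (36, 200), (42, 194), (48, 194), (54, 199), (60, 195), (66, 183), (72, 180), (78, 188), (84, 185), (90, 165), (96, 170), (102, 186), (108, 173), (114, 156), (120, 167)]
0.24 [(-30, 198), (-24, 199), (-18, 171), (-12, 90), (-6, 44), (0, 99), (6, 174), (12, 200), (18, 203), (24, 200), (30, 199), (36, 201), (42, 199), (48, 201), (54, 199), (60, 194), (66, 189), (72, 193), (78, 191), (84, 172), (90, 164), (96, 178), (102, 177), (108, 156), (114, 150), (120, 165)]
shift [-0.2523 -0.04    0.0017] turn -0.007 F [-1.3  1.5  1.1] q [-0.06 -0.13  1.61 -0.    1.66 -1.8 ]
```

Marker at −6°: 5 teeth, pawl behind the marked tooth. Now re-grip with the pads along the pivot axis and tip back.

```bash

python3 -m jog '[[[0.6,-0.035,-0.006,0,0],[0.6,-0.07,-0.011,0,0],[0.6,-0.105,-0.017,0,0],[0.6,-0.14,-0.022,0,0],[0.6,-0.175,-0.028,0,0]]]' >/dev/null
python3 -m jog '[[[0.6,-0.03,-0.005,0,0],[0.6,-0.055,-0.009,0,0],[0.6,-0.075,-0.012,0,0],[0.6,-0.075,-0.012,0,0],[0.6,-0.075,-0.012,0,0]]]' >/dev/null
python3 to.py .577 .0635 .223 3.327
```

```text
shift [0.0034 0.0003 0.1393] turn -0.007 F [-0.5  0.1  0. ] q [-0.02  0.4   0.99  0.    1.75 -1.77]
```

```bash

python3 -m jog '[[[0.6,0.0025,0,0.03,0],[0.6,0.0025,0,0.06,0],[0.6,0.0025,0,0.08,0],[0.6,0.0025,0,0.09,0],[0.6,0.0025,0,0.09,0]]]' >/dev/null
python3 to.py .577 .0635 .223 3.327
python3 -m jog '[[[0.6,0,0,0.012,0],[0.6,0,0,0.024,0],[0.6,0,0,0.036,0],[0.6,0,0,0.046,0],[0.6,0,0,0.048,0]]]' >/dev/null
python3 to.py .577 .0635 .223 3.327
python3 -m jog '[[[-0.2,0,0,0,0],[-0.2,0,0,0,0],[-0.2,0,0,0,0],[-0.2,0,0,0,0],[-0.2,0,0,0,0]]]' 10 >/dev/null
python3 -m jog '[[[-0.2,0,0,0,0],[-0.2,0,0,0,0],[-0.2,0,0,0,0]]]' 10 >/dev/null; python3 st.py
```

```text
shift [-0.0012 -0.0002  0.0492] turn -0.007 F [ 0.7  0.5 -0.5] q [-0.02  0.4   1.22  0.    1.52 -1.77]
shift [0.     0.     0.0026] turn -0.007 F [ 0.7  0.1 -1. ] q [-0.02  0.43  1.32  0.    1.4  -1.77]
{'time': 27.333, 'tool_pos': [0.578, 0.063, 0.226], 'tool_rot': [-3.141, 0.001, -2.963], 'contact_force': [-0.856, -0.437, 4.165], 'torque': [-0.033, 0.061, -0.017], 'opening': 0.046, 'grip_force': 10.003}
```

```bash

python3 -m jog '[[[-0.2,-0.003,0,-0.0022,0],[-0.2,-0.006,0,-0.0043,0],[-0.2,-0.009,0,-0.006,0],[-0.2,-0.012,0,-0.0078,0],[-0.2,-0.0145,0,-0.0092,0]]]' >/dev/null; python3 st.py
python3 -m jog '[[[-0.2,-0.001,0,-0.0005,0],[-0.2,-0.002,0,-0.001,0],[-0.2,-0.002,0,-0.001,0]]]' >/dev/null; python3 st.py
```

```text
{'time': 27.75, 'tool_pos': [0.592, 0.066, 0.235], 'tool_rot': [3.142, -0.002, -2.963], 'contact_force': [-9.77, -3.84, -7.768], 'torque': [-0.553, 1.658, -0.095], 'opening': 0.046, 'grip_force': 9.992}
{'time': 28.0, 'tool_pos': [0.591, 0.066, 0.235], 'tool_rot': [3.141, -0.007, -2.964], 'contact_force': [-9.935, -4.624, -3.104], 'torque': [-0.648, 1.754, -0.025], 'opening': 0.046, 'grip_force': 9.997}
```

Resistance of about 10 N means the stone is on its stop. Let go, back off, check.

```bash

python3 -m jog '[[[0.2,0,0,0,0],[0.4,0,0,0,0],[0.6,0,0,0,0],[0.8,0,0,0,0],[0.8,0,0,0,0]]]' >/dev/null; python3 st.py
python3 -m jog '[[[0.8,0,0,-0.03,0],[0.8,0,0,-0.06,0],[0.8,0,0,-0.1,0],[0.8,0.03,0,-0.13,0],[0.8,0.07,0,-0.13,0]]]' >/dev/null
python3 -m jog '[[[1,0.04,0,0,0],[1,0.08,0,0,0],[1,0.12,0,0,0],[1,0.16,0,0,0],[1,0.19,0,0,0]]]'>/dev/null
python3 topang.py t4 0; python3 st.py
python3 - <<'E'
from h import *
import cv2
b=robot.read_camera("scene")[:,:,::-1]; z=cv2.imread("pics/scene0.png"); t=cv2.imread("pics/t4.png"); t0=cv2.imread("pics/top0.png")
K=lambda im,y0,y1,x0,x1:(lambda m:(m[1].mean()+x0,m[0].mean()+y0,len(m[0])))(np.nonzero(im[y0:y1,x0:x1].max(2)<45))
print("knob scene",K(z,188,212,295,325),K(b,188,212,295,325)); print("knob top",K(t0,180,210,243,272),K(t,180,210,243,272))
D=np.abs(t.astype(int)-t0).max(2)>45; D[280:]=0; ys,xs=np.nonzero(D); print(len(ys),xs.min(),xs.max(),ys.min(),ys.max())
E
```

```text
{'time': 28.417, 'tool_pos': [0.594, 0.067, 0.236], 'tool_rot': [3.142, 0.001, -2.963], 'contact_force': [-0.107, 0.29, -0.398], 'torque': [0.023, 0.068, 0.006], 'opening': 0.074, 'grip_force': 0.0}
-0.06 [(-30, 195), (-24, 189), (-18, 153), (-12, 112), (-6, 92), (0, 108), (6, 123), (12, 138), (18, 160), (24, 158), (30, 156), (36, 182), (42, 197), (48, 195), (54, 185), (60, 178), (66, 180), (72, 164), (78, 159), (84, 173), (90, 178), (96, 169), (102, 176), (108, 190), (114, 185), (120, 176)]
0.0 [(-30, 199), (-24, 195), (-18, 157), (-12, 92), (-6, 60), (0, 91), (6, 139), (12, 177), (18, 190), (24, 179), (30, 185), (36, 200), (42, 200), (48, 197), (54, 191), (60, 191), (66, 178), (72, 166), (78, 173), (84, 182), (90, 170), (96, 167), (102, 181), (108, 185), (114, 168), (120, 171)]
0.06 [(-30, 199), (-24, 200), (-18, 165), (-12, 83), (-6, 42), (0, 91), (6, 165), (12, 197), (18, 196), (24, 196), (30, 201), (36, 201), (42, 200), (48, 198), (54, 198), (60, 192), (66, 176), (72, 177), (78, 186), (84, 178), (90, 164), (96, 172), (102, 183), (108, 170), (114, 156), (120, 169)]
{'time': 29.3, 'tool_pos': [0.332, 0.02, 0.367], 'tool_rot': [-3.14, 0.001, -2.963], 'contact_force': [-1.716, 1.406, 1.429], 'torque': [0.145, 0.002, -0.017], 'opening': 0.092, 'grip_force': 0.0}
knob scene (np.float64(308.9940119760479), np.float64(201.7005988023952), 167) (np.float64(309.0898203592814), np.float64(201.76047904191617), 167)
knob top (np.float64(256.9620596205962), np.float64(193.15989159891598), 369) (np.float64(256.92896174863387), np.float64(193.00273224043715), 366)
129 235 270 166 226
```

Knob is back within 0.2 px of its start, the marker sits at the index line, and nothing else in the picture changed.

```bash
python3 -m jog '[[[1,0,0,0,0],[1,0,0,0,0],[1,0,0,0,0]]]' >/dev/null; python3 -c "
from cell import robot
print(robot.hand_in())"
```

```text
the job is handed in; nothing more can be done
None
```

The job is handed in: the index wheel went 5 teeth clockwise with the stone lifted, the camera shows the marked tooth just past the pawl's nose (I never saw the pawl drop directly), and the stone is back on the lap. The knob is released and nothing else on the bench moved; hand-in returned no verdict.

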